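Refit the vegetable slicer's spindle

ROBOT

A 7-joint arm with a two-finger parallel gripper is mounted at the origin on the work surface. World frame = base frame: x ahead of the robot, y to its left, z up, the work surface at z = 0. Lengths are in m, angles in rad, forces in N, time in s.
With the tool pointing down it reaches from about 0.35 to 0.9 m from the base axis. Payload 19.9 kg.
Tool frame: the origin (TCP) lies on the mounting face of the last link; the fingertips stand manip.tip_extent ahead of it and the grasp point (between the pads) lies 155 mm ahead of it (manip.tip_extent is the distance from the TCP to the fingertips, in m); z points along the fingers, y is the direction in which the jaws open and shut (so a half turn about z gives the same grasp; the last joint's range is limited). The gripper opens to 85 mm and grips with 20 to 120 N. Pads are 22 mm wide; open, the fingers measure 114 mm over their backs; the gripper's body (76 mm by 85 mm) begins 54 mm behind the grasp point. The pads swing forward as they close: fully open they stand 13 mm farther back than shut.
Start: joints at [1.091, 0.417, -0.01, 1.614, 0.005, 1.111, -0.053], TCP at [0.266, -0.566, 0.405] pointing down, gripper open.
Joint ranges: [-2.81, 2.81], [-0.39, 2.02], [-1.27, 1.25], [0.06, 2.57], [-1.19, 4.33], [0.19, 2], [-2.82, 2.82]. Speed limits (rad/s): [1.89, 1.89, 2.39, 2.39, 3.01, 3.01, 3.01].

INTERFACE

Orientations are given as a 3x3 rotation matrix whose columns are the frame's x, y, z axes.
In Python, from rig import telemetry, cams, workorder, manip gives the robot as it stands.
- The arm moves only by the tool arm_command, never from a script. Its argument "rows" is a list that holds one entry, the list of rows, each a list of 7 numbers: the shift along the tool's x, y, z in units of 30 mm (1.0 is 30 mm), then the turn, a rotation vector about the tool's x, y, z in units of 6 degrees (1.0 is 6 degrees), then the gripper's target within -1 to 1 (fully open at 1, half-way at 0, shut at -1). A call has 1 to 8 rows; each row shifts and turns the commanded pose from where the row before left it, along the tool's axes as they then stand; what a row does not reach is not made up. A row lasts 1/10 s, in which the tool goes at most 50 mm and 8.59 degrees, less where a joint would pass 70% of its speed; a pose out of reach is approached as far as the arm can. A call is refused whole if a number of a shift passes 1 or a number of a turn 1, either way. A call with a gripper value outside its range is refused whole. The fingers move at their own pace and stop on an object; "newtons" is the grip in N (left out, the last holds). Time passes only in rows, so rows that do not move let the fingers close. It gives the time, the measured TCP pose, the force and the opening at its end, in the units of the state.
- telemetry.observe(): the state, without advancing time (a new reading comes with each control period).
- cams.grab_frame(name): name is "side" or "top"; returns a dict with "pixels" (400x640x3 uint8, red, green, blue), "fovy" (degrees; the focal length in pixels is half the picture's height over the tangent of half this angle, whatever the lens; pixels are square), "cx", "cy" (the principal point, pixels), "eye" and "rotation" of the camera in the world. Camera axes: x right, y down, z forward; pixel columns grow to the right and rows downward; lengths in m; the calibration is good to about 2 mm. A picture is of the moment at which its call begins. There is no depth.
- workorder.sign_off(): hands the job in, once; it reports no verdict.
Trained networks look in a picture, given as the dict that the camera call returned (one of the last four; its "shot" number tells which), for a name from the list of things; names that differ only in an ending like _2 or _b are one class to them, and where a whole thing is asked for, a point or a joint stands for the part that bears it (a point fixed in the world has none). Each returns a list of dicts, best first, with "confidence" (0 to 1); they miss things now and then, are a little off and sometimes report something else, mostly with a low value. They report only what shows in the picture. A call takes as long as a camera call. They do not tell look-alikes from the thing itself.
- cams.find_in(picture, target): "extent" ([left, top, width, height] in pixels, round what is visible of it).
- cams.outline_of(picture, target): "pixels" (400x640 bool, what is visible of it) and "extent" ([left, top, width, height] in pixels, round what is visible of it).
The state is a dict: "t": time; "joint_pos": joint angles; "qd": joint speeds; "tau": joint torques, N m; "ee_pos": TCP position; "orientation": TCP orientation; "wrist_force": force on the tool from outside, world axes, zero at the start; "wrist_torque": the same for the moment, N m; "width": finger opening in m.
Only numpy, scipy, OpenCV 4.12 (cv2) and the standard library are available. Lean on these libraries where they do the work, as an engineer would, in place of code of your own. Each camera call takes 0.05 s, during which the arm holds its last target. There are 200 camera calls.

TASK

Put the three washed parts back on the slicer's upright spindle in this order: the plain spacer tube, then the flat washer, then the flanged bushing with its flange down, letting go of each before fetching the next. The spacer rests on a springy ring, so push the bushing gently but firmly down until the whole stack comes up solid against the stop hidden under the ring, never pressing harder than 30 N, then let go and leave the stack down. Leave the ramekin, spoon and oil bottle alone.

Things in the scene. Friction and masses are not known exactly. Their poses are not given: they have to be found in the camera images.
- slicer: Hand slicer stand, fixed: white round base (diameter 150, with a low crank at its -x side, all below 30 mm), on it a white cup (outer diameter 68, inner 43, rim 60 mm above the origin) and in the cup's centre an upright steel spindle. Origin: centre of the underside, on the spindle axis, z up.
- cup_top (a point): Centre of the cup's mouth. Level with it a dark sprung ring carries the spacer: it bears all three parts without sinking, gives way under 0.5 to 1.5 N more, then 0.12 N per mm. Out of sight under it a stop with a stiff rubber pad (15 N per mm) meets the spacer's foot after it has sunk 3 to 20 mm: how far differs each time and can only be felt.
- spindle_tip (a point): Top of the spindle, 116 mm above the underside. Diameter 14, tapered to 6 over the top 8 mm. Four spring leaves stand out of it (18 mm across) 74 to 110 mm above the underside: spacer and washer pass freely, the bushing drags. Sliding it takes 3 to 9 N and it stays where left. Home is where the push rises steeply past that; 14 to 18 N at the hand is right.
- spacer_mid (a point): Centre (half-way up) of the spacer: plain steel tube standing upright, outer diameter 36, bore 21, 24 high, about 60 g. z along its axis.
- washer_mid (a point): Centre of the washer: flat steel disc lying flat, outer diameter 48, bore 21, 6 thick, about 55 g. z along its axis.
- bushing_mid (a point): Centre (half-way up) of the bushing: steel sleeve standing upright, outer diameter 28, bore 16, 32 high in all, with a flange of diameter 38 and 6 thick at its foot; about 50 g. z along its axis, away from the flange.
- board: White cutting board lying on the counter, 240 x 340 x 12 thick, fixed; the three parts start on it, in any arrangement. Origin: centre of its underside.
- ramekin: White ramekin, diameter 84, 45 high, bystander. Origin: centre of its underside.
- spoon: Steel spoon, 190 long, bystander. Origin: on its underside near the middle.
- oil: Green glass oil bottle, diameter 60, 190 high, bystander. Origin: centre of its underside.
There are look-alikes about, which are no part of the job. There is more than one size of the part that bears washer_mid; the job needs the middle-sized.

How it is judged:
On the way, in this order (a step that is already met when the one before it is completed fails the run):
1. the spacer stands on the lift ring around the spindle, released (horizontal distance between spacer_mid and spindle_tip below 0.005 m and z of spacer_mid in the frame of slicer between 0.049 and 0.0755 m and angle between spacer_mid's own z axis and vertical below 0.12 rad and contact force between the fingers and spacer below 0.1 N), for 0.2 s.
2. the washer lies on the spacer around the spindle, released (horizontal distance between each of spacer_mid, washer_mid and spindle_tip below 0.005 m and z of spacer_mid in the frame of slicer between 0.049 and 0.0755 m and angle between each of spacer_mid, washer_mid's own z axis and vertical below 0.12 rad and z of washer_mid in the frame of spacer_mid between 0.012 and 0.0175 m and contact force between the fingers and washer below 0.1 N), for 0.2 s.
3. the bushing, flange down, is pushed down on the washer until the spacer bears on the hidden stop (more than 8 N on the slicer) (horizontal distance between each of spacer_mid, washer_mid and spindle_tip below 0.005 m and z of spacer_mid in the frame of slicer between 0.049 and 0.0755 m and angle between each of spacer_mid, washer_mid's own z axis and vertical below 0.12 rad and z of washer_mid in the frame of spacer_mid between 0.012 and 0.0175 m and horizontal distance between bushing_mid and spindle_tip below 0.003 m and z of bushing_mid in the frame of washer_mid between 0.016 and 0.0215 m and angle between bushing_mid's own z axis and vertical below 0.1 rad and contact force between spacer and slicer above 8 N), for 0.2 s.
At the end, for the whole second after the job is handed in: From below: spacer, washer, bushing around the spindle, upright (0.1 rad), centred (spacer, washer 5 mm, bushing 3 mm), each on the one below (gap under 2.5 mm), the bushing's centre under 104.2 mm above the slicer's underside (stack left down), at rest, released (horizontal distance between each of spacer_mid, washer_mid and spindle_tip below 0.005 m and z of spacer_mid in the frame of slicer between 0.049 and 0.0755 m and angle between each of spacer_mid, washer_mid's own z axis and vertical below 0.12 rad and z of washer_mid in the frame of spacer_mid between 0.012 and 0.0175 m and horizontal distance between bushing_mid and spindle_tip below 0.003 m and z of bushing_mid in the frame of washer_mid between 0.016 and 0.0215 m and angle between bushing_mid's own z axis and vertical below 0.1 rad and z of bushing_mid in the frame of slicer below 0.1042 m and linear speed of each of bushing, washer, spacer below 0.01 m/s); the robot touches nothing.
It fails at once if the stack is pressed on the slicer with more than 30 N (contact force between spacer and slicer above 30 N).
It fails at once if the bushing is forced on the spindle with more than 30 N (contact force between bushing and slicer above 30 N).
It fails at once if the ramekin, spoon or oil bottle is moved by more than 30 mm (distance of any of ramekin, spoon, oil from where it was at the start of the episode above 0.03 m).
It also fails if it takes over 72 s, if anything falls off the work surface, if the arm or the gripper's body presses on something with over 40 N, if the wrist force passes 120 N, or if a joint passes its speed limit or range.

## Working session

There is one attempt and no reset: what is moved stays moved. The work goes in short steps, Python scripts to look and compute and a tool call to move; the robot and the scene stay as the last step left them, time stands still between calls to the robot, and variables do not carry over. Pictures are saved under pics/ and viewed, about 8 in all and at most 12, crops included, and the job is handed in when it is done.

Besides the shell and the picture viewer there is one more tool, called after "Emit:" as name(argument=value, ...) on one line, values as JSON. arm_command: Moves the arm, as the interface text tells. Its arguments: {"type":"object","properties":{"rows":{"type":"array"},"newtons":{"type":"number"}},"required":["rows"]}

```bash
ls; mkdir -p pics
cat > h.py <<'E'
import numpy as np, cv2
from rig import telemetry, cams, workorder, manip
def K(p):
    f=200/np.tan(np.radians(p["fovy"])/2); return f
def ray(p,u,v):
    d=np.array([(u-p["cx"])/K(p),(v-p["cy"])/K(p),1.0]); return np.array(p["eye"]),np.array(p["rotation"])@d
def onz(p,u,v,z):
    e,d=ray(p,u,v); return e+d*(z-e[2])/d[2]
def proj(p,X):
    c=np.array(p["rotation"]).T@(np.array(X)-np.array(p["eye"])); return p["cx"]+K(p)*c[0]/c[2],p["cy"]+K(p)*c[1]/c[2]
def tri(o):
    A=[];b=[]
    for p,u,v in o:
        e,d=ray(p,u,v); d=d/np.linalg.norm(d); M=np.eye(3)-np.outer(d,d); A.append(M);b.append(M@e)
    return np.linalg.lstsq(np.vstack(A),np.hstack(b),rcond=None)[0]
def save(p,n,box=None,s=1):
    im=cv2.cvtColor(p["pixels"],cv2.COLOR_RGB2BGR)
    if box: x,y,w,h=box; im=im[y:y+h,x:x+w]
    cv2.imwrite("pics/"+n,cv2.resize(im,None,fx=s,fy=s,interpolation=cv2.INTER_CUBIC))
E
python3 - <<'E'
from h import *
print(telemetry.observe(), manip.tip_extent)
P={n:cams.grab_frame(n) for n in("top","side")}
for n,p in P.items():
    save(p,n+"0.png"); print(n,p["fovy"],p["cx"],p["cy"],np.round(p["eye"],3),np.round(p["rotation"],3).tolist())
    for t in["slicer","cup_top","spindle_tip","spacer_mid","washer_mid","bushing_mid","board","ramekin","spoon","oil"]:
        try:print(n,t,[(np.round(d["extent"]).tolist(),round(d["confidence"],2)) for d in cams.find_in(p,t)])
        except Exception as e: print(t,e)
E
```

```text
pics
{'t': 0.0, 'joint_pos': array([ 1.09047985,  0.41798375, -0.01029619,  1.61417244,  0.00469843,
        1.1107037 , -0.05297757]), 'qd': array([-0.00033252,  0.00065628,  0.00074913,  0.00057439,  0.00051117,
       -0.00139   , -0.00027144]), 'tau': array([-5.75912447e-03, -8.64465594e+01,  6.75191022e-01, -4.34909821e+01,
        1.88253442e-02,  7.47348298e-03,  1.12646873e-06]), 'ee_pos': array([ 0.26548729, -0.56566199,  0.4040548 ]), 'orientation': array([[ 9.05245024e-01,  4.24889483e-01, -6.11676735e-04],
       [ 4.24889913e-01, -9.05244381e-01,  1.08271141e-03],
       [-9.36842369e-05, -1.24001439e-03, -9.99999227e-01]]), 'wrist_force': array([ 0.46519426, -0.04168784,  0.5549428 ]), 'wrist_torque': array([-0.03491419,  0.04403749, -0.004206  ]), 'width': 0.0857463782828198} 0.1734
top 51.190680713041445 319.5983678320055 192.79262959740993 [ 0.428 -0.095  1.2  ] [[0.017, -0.994, 0.109], [-0.999, -0.014, 0.033], [-0.031, -0.11, -0.993]]
top slicer []
top cup_top [([206.0, 170.0, 52.0, 66.0], 0.86)]
top spindle_tip [([206.0, 168.0, 50.0, 70.0], 0.97), ([345.0, 169.0, 6
[... 465 characters left out ...]
9759395765 199.62432808153423 [0.346 0.581 0.966] [[-0.936, -0.285, 0.208], [-0.352, 0.732, -0.583], [0.014, -0.618, -0.786]]
side slicer [([244.0, 292.0, 89.0, 81.0], 0.71)]
side cup_top [([247.0, 292.0, 85.0, 86.0], 0.96)]
side spindle_tip [([242.0, 287.0, 92.0, 91.0], 0.86)]
side spacer_mid [([308.0, 185.0, 16.0, 21.0], 0.7)]
side washer_mid [([411.0, 182.0, 28.0, 16.0], 0.8), ([365.0, 174.0, 17.0, 15.0], 0.73), ([394.0, 217.0, 18.0, 13.0], 0.61)]
side bushing_mid [([326.0, 236.0, 16.0, 17.0], 0.5)]
side board [([261.0, 144.0, 138.0, 135.0], 0.82)]
side ramekin [([217.0, 195.0, 39.0, 40.0], 0.89)]
side spoon [([167.0, 272.0, 63.0, 66.0], 0.68)]
side oil [([351.0, 69.0, 27.0, 66.0], 0.89)]
```

Run:
```python
import cv2,numpy as np
a=cv2.imread("pics/top0.png")[90:300,190:490];b=cv2.imread("pics/side0.png")[60:390,150:460]
cv2.imwrite("pics/a.png",cv2.resize(a,None,fx=2.6,fy=2.6,interpolation=2));cv2.imwrite("pics/b.png",cv2.resize(b,None,fx=1.8,fy=1.8,interpolation=2))
```

```text
(no output)
```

View pics/a.png

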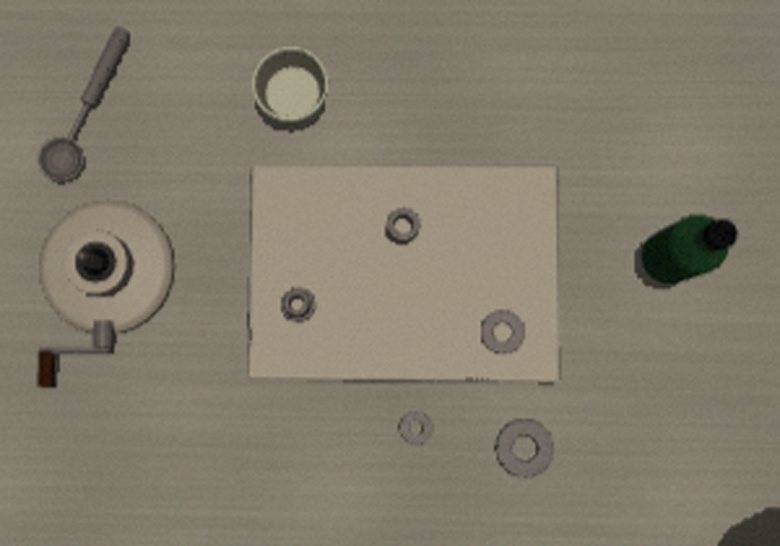

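View pics/b.png

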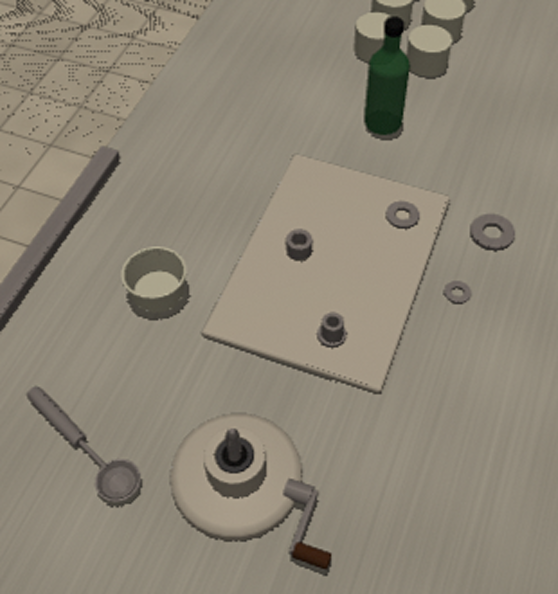

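Top view: the spacer is at (345,177), the bushing at (304,207) and the slicer cup mouth at about (226,191). There are three washers. The one on the board at (383,217) is mid-sized, the small one is on the counter at (350,254), and the large one is on the counter at (391,262). Next I'll measure all of these from both views and check the washer sizes.

```bash
cat >> h.py <<'E'
from scipy.optimize import least_squares, minimize
def cyl(r,z0,z1,n=60):
    a=np.linspace(0,2*np.pi,n,endpoint=False); return [np.c_[r*np.cos(a),r*np.sin(a),0*a+z] for z in(z0,z1)]
SP=[np.vstack(cyl(.018,-.012,.012))]
def WA(d): return [np.vstack(cyl(d/2,-.003,.003))]
BU=[np.vstack(cyl(.019,-.016,-.010)),np.vstack(cyl(.014,-.016,.016))]
def sil(p,model,X,s=4):
    m=np.zeros((400*s,640*s),np.uint8)
    for c in model:
        q=np.array([proj(p,x+X) for x in c]); cv2.fillPoly(m,[cv2.convexHull(np.round((q+.5)*s).astype(np.int32))],1)
    return m
def cen(m,s=1):
    M=cv2.moments(m.astype(np.uint8),True); return np.array([M["m10"],M["m01"]])/M["m00"]/s+(0.5/s-0.5 if s>1 else 0), M["m00"]/s/s
def mask(p,t,near):
    best=None
    for d in cams.outline_of(p,t):
        m=d["pixels"].astype(np.uint8)
        cs,_=cv2.findContours(m,cv2.RETR_EXTERNAL,cv2.CHAIN_APPROX_NONE); f=cv2.drawContours(m*0,cs,-1,1,-1)
        c,a=cen(f); e=np.hypot(*(c-near))
        if e<12 and (best is None or e<best[0]): best=(e,c,a,d["confidence"],d["extent"])
    return best
def fit(ps,ms,model,freez=True):
    X0=tri([(p,*m[1]) for p,m in zip(ps,ms)])
    f=lambda X:np.hstack([cen(sil(p,model,X,16 if 0 else 8),8)[0]-m[1] for p,m in zip(ps,ms)])
    r=least_squares(f,X0,diff_step=.002); return r.x,r.fun,[cen(sil(p,model,r.x))[1]/16*1. for p in ps]
E
python3 - <<'E'
from h import *
T=cams.grab_frame("top");S=cams.grab_frame("side")
for n,t,a,b,mod in[("spacer","spacer_mid",(345,177),(316,195),SP),("bushing","bushing_mid",(304,207),(334,243),BU),("w_board","washer_mid",(383,217),(373,180),WA(.048)),("w_small","washer_mid",(350,254),(403,222),WA(.036)),("w_big","washer_mid",(391,262),(424,189),WA(.06))]:
    m=[mask(T,t,a),mask(S,t,b)]; print(n,[(np.round(x[1],1),x[2],round(x[3],2),np.round(x[4]).tolist()) if x else None for x in m])
    if all(m):
        X,r,A=fit([T,S],m,mod); print("   X",np.round(X,4),"res px",np.round(r,2),"model area",np.round([cen(sil(p,mod,X),4)[1] for p in(T,S)]))
# cup
G=[cv2.cvtColor(p["pixels"],cv2.COLOR_RGB2GRAY).astype(float) for p in(T,S)]
def poly(p,r,X):
    q=np.array([proj(p,c+X) for c in cyl(r,0,0)[0]]);m=np.zeros((1600,2560),np.uint8);cv2.fillPoly(m,[np.round((q+.5)*4).astype(np.int32)],1)
    return cv2.resize(m.astype(np.float32),(640,400),interpolation=cv2.INTER_AREA)
def sc(X,ii):
    s=0
    for i in ii:
        p=(T,S)[i]; i1=poly(p,.0215,X);o=poly(p,.033,X)-poly(p,.022,X); s+=(G[i]*i1).sum()/i1.sum()-(G[i]*o).sum()/o.sum()
    return s
x0=onz(T,226.5,190.8,.06);x1=onz(S,280.5,312.8,.06);print("cup init",x0,x1)
for ii in[(0,),(1,),(0,1)]:
    r=minimize(lambda v:sc(np.array([v[0],v[1],.06]),ii),(x0[:2]+x1[:2])/2,method="Nelder-Mead",options=dict(initial_simplex=(x0[:2]+x1[:2])/2+np.array([[0,0],[.008,0],[0,.008]])))
    print(ii,r.x,r.fun)
X=np.array([*r.x,.06]);
r=minimize(lambda v:sc(v,(0,1)),X,method="Nelder-Mead",options=dict(initial_simplex=X+.008*np.array([[0,0,0],[1,0,0],[0,1,0],[0,0,1]])));print("xyz",r.x,r.fun)
# composite
ims=[]
for p,X_ in((T,X),(S,X)):
    c=np.array(proj(p,X)).astype(int); b=p["pixels"][c[1]-25:c[1]+25,c[0]-25:c[0]+25,::-1]
    b=cv2.resize(b,None,fx=8,fy=8,interpolation=cv2.INTER_CUBIC)
    for rr,z in((.0215,0),(.034,0),(.003,.056)):
        q=np.array([proj(p,k+X+[0,0,z]) for k in cyl(rr,0,0)[0]]); cv2.polylines(b,[np.round((q-c+25.5)*8).astype(np.int32)],True,(0,0,255),1)
    ims.append(b)
w=cv2.resize(T["pixels"][195:285,330:410,::-1],(400,450)) ;w=np.hstack([w,np.zeros((450,400,3),np.uint8)])
w2=cv2.resize(S["pixels"][165:240,355:445,::-1],(400,333)); w[:333,400:]=w2
cv2.imwrite("pics/c.png",np.vstack([np.hstack(ims)[:, :],w])[:,:])
E
python3 -c "
import cv2;i=cv2.imread('pics/c.png');cv2.imwrite('pics/c.png',cv2.resize(i,(565,600)))"
```

```text
spacer [(array([344.5, 176. ]), 131.0, 0.56, [343.0, 170.0, 6.0, 10.0]), (array([315.4, 195.6]), 190.0, 0.59, [307.0, 186.0, 15.0, 21.0])]
   X [ 0.6053 -0.1263  0.0255] res px [ 0.12  0.28 -0.28 -0.04] model area [147. 234.]
bushing [None, (array([333.8, 243.6]), 239.0, 0.7, [326.0, 236.0, 17.0, 17.0])]
w_board [(array([382.8, 216.9]), 238.0, 0.52, [376.0, 209.0, 17.0, 17.0]), (array([373. , 178.7]), 233.0, 0.75, [361.0, 172.0, 22.0, 16.0])]
   X [ 0.4914 -0.2358  0.0178] res px [ 0.13  0.33 -0.27  0.06] model area [241. 253.]
w_small [(array([349.5, 253.8]), 121.0, 0.44, [347.0, 250.0, 12.0, 10.0]), (array([404. , 221.9]), 157.0, 0.41, [395.0, 216.0, 17.0, 13.0])]
   X [ 0.3858 -0.1434  0.005 ] res px [ 0.11  0.5  -0.43 -0.05] model area [136. 174.]
w_big [(array([391.3, 262.1]), 392.0, 0.73, [380.0, 251.0, 22.0, 24.0]), (array([423.2, 188.2]), 347.0, 0.85, [412.0, 180.0, 28.0, 18.0])]
   X [ 0.3661 -0.2606  0.0076] res px [ 0.06  0.14 -0.19  0.04] model area [379. 392.]
cup init [0.55532225 0.20046726 0.06      ] [0.55417814 0.20049654 0.06      ]
(0,) [0.55704329 0.20221948] -98.9510244150016
(1,) [0.55658998 0.19910109] -99.93476046274718
(0, 1) [0.55672712 0.20067287] -192.8561368019656
xyz [0.5562765  0.2006675  0.06322339] -197.48639433358366
```

View pics/c.png

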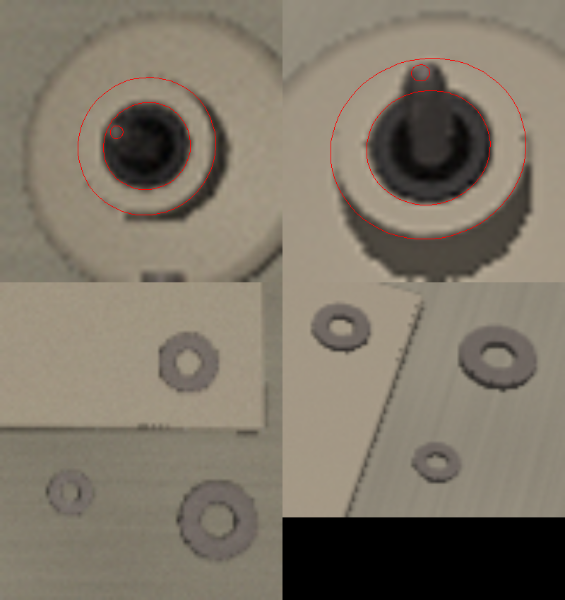

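The overlay fits the cup rim. The slicer axis is at about (0.5567, 0.2007), and the measured heights run about 2–3 mm high. The middle-sized washer is the one on the board at top (383,217): its area matches a 48 mm disc, while the other two lie off the board, one smaller and one larger. I'll square up the tool and shut the gripper to see how the tip extent behaves.

Emit:
arm_command(rows=[[[0,0,0,0,0,0.84,-1],[0,0,0,0,0,0.84,-1],[0,0,0,0,0,0.84,-1],[0,0,0,0,0,0.84,-1],[0,0,0,0,0,0.83,-1],[0,0,0,0,0,0,-1],[0,0,0,0,0,0,-1],[0,0,0,0,0,0,-1]]], newtons=40)

```text
t: 2.5
ee_pos: [0.2656, -0.5658, 0.4047]
orientation: [[1.0, 0.002, -0.0], [0.002, -1.0, 0.0], [-0.0, -0.0, -1.0]]
wrist_force: [-0.2, -0.8, -0.2]
width: -0.0001
```

Run:
```python
from h import *
o=telemetry.observe();print(manip.tip_extent,o["width"],o["ee_pos"],o["orientation"].round(4),o["wrist_force"],[x for x in dir(manip) if x[0]!="_"])
T=cams.grab_frame("top");S=cams.grab_frame("side")
m=mask(T,"bushing_mid",(304,207)),mask(S,"bushing_mid",(334,243));print(m)
if not m[0]: m=((0,np.array([304.3,206.5])),m[1])
if all(m):
    X,r,A=fit([T,S],m,BU);print(X,r)
    print(onz(T,*m[0][1],.026),onz(S,*m[1][1],.026))
```

```text
0.1734 -7.773869037612943e-05 [ 0.26555609 -0.56577633  0.40467968] [[ 1.      0.0022 -0.    ]
 [ 0.0022 -1.      0.    ]
 [-0.     -0.     -1.    ]] [-0.21670002 -0.75810598 -0.16494792] ['PlanningError', 'tip_extent']
((np.float64(0.5095210376543687), array([303.90196078, 206.5       ]), 102.0, 0.4, [297.6, 203.6, 11.9, 7.5]), (np.float64(0.3883463073628323), array([333.63913043, 243.14347826]), 230.0, 0.6, [327.1, 234.6, 15.2, 19.0]))
[ 0.51769193 -0.01236206  0.03227377] [ 0.06014171  0.1911662  -0.14604321 -0.14121297]
[ 0.51755212 -0.0127725   0.026     ] [ 0.51720696 -0.01255529  0.026     ]
```

Emit:
arm_command(rows=[[[0.71,-0.916,0,0,0,0,0.6],[0.71,-0.916,0,0,0,0,0.6],[0.71,-0.916,0,0,0,0,0.6],[0.71,-0.916,0,0,0,0,0.6],[0.71,-0.916,0,0,0,0,0.6],[0.71,-0.916,0,0,0,0,0.6],[0.71,-0.916,0,0,0,0,0.6],[0.71,-0.916,0,0,0,0,0.6]]])

```text
t: 3.5
ee_pos: [0.4366, -0.3448, 0.4048]
orientation: [[1.0, 0.0, 0.0], [0.0, -1.0, -0.0], [0.0, 0.0, -1.0]]
wrist_force: [0.5, -0.3, 0.3]
width: 0.0683
```

Emit:
arm_command(rows=[[[0.71,-0.916,0.65,0,0,0,0.6],[0.71,-0.916,0.65,0,0,0,0.6],[0.71,-0.916,0.65,0,0,0,0.6],[0.71,-0.916,0.65,0,0,0,0.6],[0.71,-0.916,0.65,0,0,0,0.6],[0.71,-0.916,0.65,0,0,0,0.6],[0.71,-0.916,0.65,0,0,0,0.6],[0.71,-0.916,0.65,0,0,0,0.6]]])

```text
t: 4.3
ee_pos: [0.6071, -0.125, 0.2479]
orientation: [[1.0, 0.0, 0.0], [0.0, -1.0, 0.0], [0.0, -0.0, -1.0]]
wrist_force: [0.3, -1.0, -0.4]
width: 0.0686
```

Emit:
arm_command(rows=[[[0,0,0,0,0,0,0.6],[0,0,0,0,0,0,0.6]]])

```text
t: 4.5
ee_pos: [0.6065, -0.1255, 0.2481]
orientation: [[1.0, 0.002, -0.001], [0.002, -1.0, 0.0], [-0.001, -0.0, -1.0]]
wrist_force: [0.7, -1.1, -0.1]
width: 0.0681
```

Emit:
arm_command(rows=[[[-0.02,0.015,0.7,0,0,0,0.6],[-0.02,0.015,0.7,0,0,0,0.6],[0,0,0.43,0,0,0,0.6],[0,0,0.2,0,0,0,0.6],[0,0,0,0,0,0,-1],[0,0,0,0,0,0,-1],[0,0,0,0,0,0,-1],[0,0,0,0,0,0,-1]]], newtons=40)

```text
t: 5.3
ee_pos: [0.6055, -0.1272, 0.1889]
orientation: [[1.0, 0.0, 0.001], [0.0, -1.0, -0.0], [0.001, 0.0, -1.0]]
wrist_force: [-1.4, 0.2, 7.4]
width: 0.0349
```

Emit:
arm_command(rows=[[[0,0,0,0,0,0,-1],[0,0,0,0,0,0,-1]]])

```text
t: 5.5
ee_pos: [0.6055, -0.1272, 0.1889]
orientation: [[1.0, -0.0, 0.001], [-0.0, -1.0, -0.0], [0.001, 0.0, -1.0]]
wrist_force: [-2.2, -0.8, 7.6]
width: 0.0346
```

Emit:
arm_command(rows=[[[0,0,-0.6,0,0,0,-1],[0,0,-0.95,0,0,0,-1],[-0.13,-0.91,-0.95,0,0,0,-1],[-0.14,-0.91,-0.95,0,0,0,-1],[-0.13,-0.91,-0.95,0,0,0,-1],[-0.14,-0.91,-0.27,0,0,0,-1],[-0.14,-0.91,0,0,0,0,-1],[-0.14,-0.91,0,0,0,0,-1]]])

```text
t: 6.3
ee_pos: [0.5802, 0.0379, 0.329]
orientation: [[1.0, 0.0, 0.002], [0.0, -1.0, 0.0], [0.002, -0.0, -1.0]]
wrist_force: [1.6, 0.0, -0.8]
width: 0.0346
```

Emit:
arm_command(rows=[[[-0.13,-0.91,0,0,0,0,-1],[-0.14,-0.91,0,0,0,0,-1],[-0.13,-0.91,0,0,0,0,-1],[-0.14,-0.91,0,0,0,0,-1],[-0.13,-0.91,0,0,0,0,-1],[-0.14,-0.91,0,0,0,0,-1],[0,0,0,0,0,0,-1],[0,0,0,0,0,0,-1]]])

```text
t: 7.1
ee_pos: [0.5561, 0.201, 0.3283]
orientation: [[1.0, 0.001, 0.0], [0.001, -1.0, 0.0], [0.0, -0.0, -1.0]]
wrist_force: [0.5, -0.8, -0.7]
width: 0.0348
```

Run:
```python
from h import *
o=telemetry.observe();print(o["ee_pos"],o["orientation"].round(4).tolist(),o["wrist_force"])
S=cams.grab_frame("side");T=cams.grab_frame("top")
e=o["ee_pos"];X=np.array([e[0],e[1],e[2]-.189+.024]);im=[]
for p in(S,T):
    c=np.array(proj(p,X)).astype(int);w=30
    b=cv2.resize(p["pixels"][c[1]-w:c[1]+w,c[0]-w:c[0]+w,::-1],None,fx=6.6,fy=6.6,interpolation=2).copy()
    for k in cyl(.018,-.012,.012):
        q=np.array([proj(p,z+X) for z in k]);cv2.polylines(b,[np.round((q-c+w+.5)*6.6).astype(np.int32)],True,(0,0,255),1)
    im.append(b)
cv2.imwrite("pics/d.png",np.hstack(im))
```

```text
[0.55606515 0.20097035 0.32829172] [[1.0, 0.0011, 0.0005], [0.0011, -1.0, 0.0001], [0.0005, -0.0001, -1.0]] [ 0.48296007 -0.81701358 -0.66197259]
```

View pics/d.png

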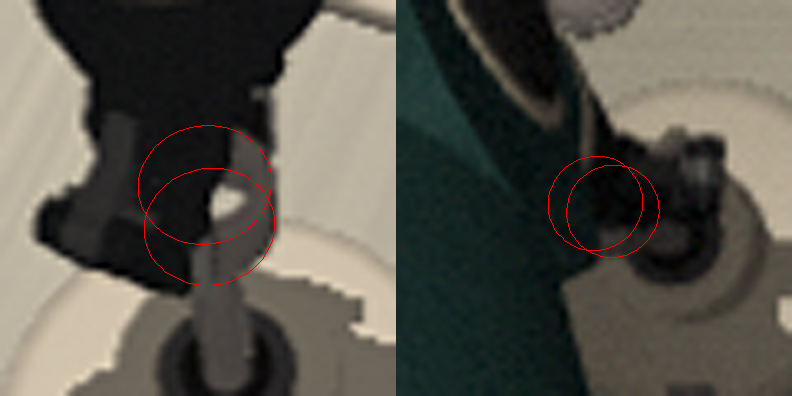

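Emit:
arm_command(rows=[[[0.02,0.01,0.5,0,0,0,-1],[0,0,0.5,0,0,0,-1],[0,0,0.5,0,0,0,-1],[0,0,0.5,0,0,0,-1],[0,0,0.5,0,0,0,-1],[0,0,0.3,0,0,0,-1],[0,0,0.15,0,0,0,-1],[0,0,0,0,0,0,-1]]])

```text
t: 8.0
ee_pos: [0.5567, 0.2004, 0.2389]
orientation: [[1.0, 0.0, -0.001], [0.0, -1.0, -0.0], [-0.001, 0.0, -1.0]]
wrist_force: [0.1, 0.2, -1.0]
width: 0.0347
```

Emit:
arm_command(rows=[[[0,0,0.04,0,0,0,-1],[0,0,0,0,0,0,0.2],[0,0,0,0,0,0,0.2],[0,0,0,0,0,0,0.2],[0,0,-0.2,0,0,0,0.2],[0,0,-0.7,0,0,0,0.3],[0,0,-1,0,0,0,0.6],[0,0,-1,0,0,0,0.6]]])

```text
t: 8.8
ee_pos: [0.5567, 0.2003, 0.3266]
orientation: [[1.0, 0.0, -0.0], [0.0, -1.0, 0.0], [-0.0, -0.0, -1.0]]
wrist_force: [-0.8, 0.4, -0.1]
width: 0.0683
```

Emit:
arm_command(rows=[[[-0.13,0.91,0,0,0,0,0.4],[-0.14,0.91,0,0,0,0,0.4],[-0.13,0.91,0,0,0,0,0.4],[-0.14,0.91,0,0,0,0,0.4],[-0.14,0.91,0,0,0,0,0.4],[-0.14,0.91,0,0,0,0,0.4],[-0.13,0.91,0,0,0,0,0.4],[-0.14,0.91,0,0,0,0,0.4]]])

```text
t: 9.6
ee_pos: [0.5239, -0.0191, 0.3258]
orientation: [[1.0, 0.0, 0.001], [0.0, -1.0, 0.0], [0.001, -0.0, -1.0]]
wrist_force: [0.3, -0.6, -0.4]
width: 0.0596
```

Run:
```python
from h import *
S=cams.grab_frame("side");X=np.array([.5567,.2007,.072]);c=np.array(proj(S,X)).astype(int);w=30
b=cv2.resize(S["pixels"][c[1]-w:c[1]+w,c[0]-w:c[0]+w,::-1],None,fx=8,fy=8,interpolation=2).copy()
for k in cyl(.018,-.012,.012):
    q=np.array([proj(S,z+X) for z in k]);cv2.polylines(b,[np.round((q-c+w+.5)*8).astype(np.int32)],True,(0,0,255),1)
cv2.imwrite("pics/e.png",b)
m=mask(S,"spacer_mid",c);print(m,c)
if m: print(onz(S,*m[1],.072))
T=cams.grab_frame("top");c=proj(T,X);m=mask(T,"spacer_mid",c);print(m and (m[1:4],onz(T,*m[1],.072)),c)
```

```text
(np.float64(3.6500564312225574), array([280.71808511, 311.43617021]), 188.0, 0.67, [270.5, 298.1, 16.5, 21.1]) [278 309]
[0.55215991 0.20274921 0.072     ]
((array([226.78947368, 190.27192982]), 114.0, 0.67), array([0.55545178, 0.19661705, 0.072     ])) (np.float64(225.33078129404333), np.float64(189.79928300791923))
```

View pics/e.png

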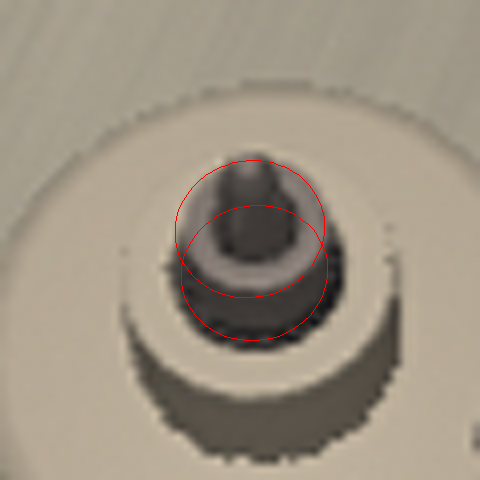

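The spacer stands on the ring around the spindle, and the outline matches it to within a pixel. On to the washer.

Emit:
arm_command(rows=[[[-0.14,0.91,0,0,0,0,0.3],[-0.13,0.91,0,0,0,0,0.3],[-0.14,0.91,0,0,0,0,0.3],[-0.14,0.91,0.3,0,0,0,0.3],[-0.13,0.91,0.6,0,0,0,0.3],[-0.14,0.91,0.7,0,0,0,0.3],[-0.13,0.9,0.7,0,0,0,0.3],[0,0,0.5,0,0,0,0.3]]])

```text
t: 10.6
ee_pos: [0.4951, -0.2113, 0.2401]
orientation: [[1.0, -0.003, -0.001], [-0.003, -1.0, -0.001], [-0.001, 0.001, -1.0]]
wrist_force: [0.1, -0.2, -0.5]
width: 0.0554
```

Emit:
arm_command(rows=[[[0,0,0,0,0,0,0.3],[0,0,0,0,0,0,0.3]]])

```text
t: 10.8
ee_pos: [0.4963, -0.2078, 0.2416]
orientation: [[1.0, 0.002, 0.0], [0.002, -1.0, 0.001], [0.0, -0.001, -1.0]]
wrist_force: [0.5, 0.5, 0.7]
width: 0.0556
```

Emit:
arm_command(rows=[[[-0.08,0.46,0,0,0,0,0.3],[-0.08,0.47,0,0,0,0,0.3],[0,0,0.7,0,0,0,0.3],[0,0,0.6,0,0,0,0.3],[0,0,0.4,0,0,0,0.3],[0,0,0,0,0,0,0.3]]])

```text
t: 11.4
ee_pos: [0.4904, -0.2373, 0.1892]
orientation: [[1.0, -0.0, -0.002], [-0.0, -1.0, 0.001], [-0.002, -0.001, -1.0]]
wrist_force: [0.1, 0.2, -0.5]
width: 0.0558
```

Emit:
arm_command(rows=[[[0,0,0.1,0,0,0,0.3],[0,0,0,0,0,0,0.3]]])

```text
t: 11.6
ee_pos: [0.491, -0.237, 0.1877]
orientation: [[1.0, 0.0, 0.001], [0.0, -1.0, -0.0], [0.001, 0.0, -1.0]]
wrist_force: [0.9, -0.2, 0.2]
width: 0.0555
```

Emit:
arm_command(rows=[[[0,0,0.1,0,0,0,0.3],[0,0,0,0,0,0,0.3]]])

```text
t: 11.8
ee_pos: [0.4908, -0.2368, 0.1843]
orientation: [[1.0, 0.0, 0.0], [0.0, -1.0, -0.0], [0.0, 0.0, -1.0]]
wrist_force: [0.8, -0.5, -0.3]
width: 0.0555
```

Emit:
arm_command(rows=[[[0,0,0.07,0,0,0,0.3],[0,0,0,0,0,0,0.3]]])

```text
t: 12.0
ee_pos: [0.4908, -0.2367, 0.1819]
orientation: [[1.0, 0.0, -0.0], [0.0, -1.0, 0.0], [-0.0, -0.0, -1.0]]
wrist_force: [0.1, 0.1, 0.5]
width: 0.0556
```

Emit:
arm_command(rows=[[[0,0,0.06,0,0,0,0.3],[0,0,0,0,0,0,0.3]]])

```text
t: 12.2
ee_pos: [0.4909, -0.2368, 0.1813]
orientation: [[1.0, -0.0, 0.0], [-0.0, -1.0, -0.0], [0.0, 0.0, -1.0]]
wrist_force: [-8.5, 3.7, 24.8]
width: 0.0563
```

Emit:
arm_command(rows=[[[0,0,-0.1,0,0,0,0.3],[0,0,0,0,0,0,0.3],[0,0,0,0,0,0,-1],[0,0,0,0,0,0,-1],[0,0,0,0,0,0,-1],[0,0,0,0,0,0,-1]]])

```text
t: 12.8
ee_pos: [0.4909, -0.2368, 0.1834]
orientation: [[1.0, 0.0, 0.0], [0.0, -1.0, -0.0], [0.0, 0.0, -1.0]]
wrist_force: [-1.7, 1.0, 8.7]
width: 0.0455
```

Emit:
arm_command(rows=[[[0,0,-0.4,0,0,0,-1],[0,0,-0.8,0,0,0,-1],[0,0,-0.8,0,0,0,-1],[0.13,-0.91,-0.8,0,0,0,-1],[0.14,-0.91,-0.8,0,0,0,-1],[0.14,-0.91,-0.7,0,0,0,-1],[0.13,-0.91,0,0,0,0,-1],[0.14,-0.91,0,0,0,0,-1]]])

```text
t: 13.6
ee_pos: [0.5113, -0.0992, 0.3136]
orientation: [[1.0, -0.0, 0.002], [-0.0, -1.0, -0.0], [0.002, 0.0, -1.0]]
wrist_force: [0.2, -0.6, -1.2]
width: 0.0449
```

Emit:
arm_command(rows=[[[0.14,-0.91,0,0,0,0,-1],[0.13,-0.91,0,0,0,0,-1],[0.14,-0.91,0,0,0,0,-1],[0.13,-0.91,0,0,0,0,-1],[0.14,-0.91,0,0,0,0,-1],[0.14,-0.91,0,0,0,0,-1],[0.14,-0.91,0,0,0,0,-1],[0.14,-0.91,0,0,0,0,-1]]])

```text
t: 14.4
ee_pos: [0.5442, 0.1192, 0.3129]
orientation: [[1.0, -0.0, 0.0], [-0.0, -1.0, -0.0], [0.0, 0.0, -1.0]]
wrist_force: [-0.1, 0.3, -0.7]
width: 0.0451
```

Emit:
arm_command(rows=[[[0.13,-0.91,0,0,0,0,-1],[0.14,-0.91,0,0,0,0,-1],[0.14,-0.91,0,0,0,0,-1],[0,0,0,0,0,0,-1],[0,0,0,0,0,0,-1]]])

```text
t: 14.9
ee_pos: [0.5563, 0.2002, 0.3125]
orientation: [[1.0, 0.001, -0.0], [0.001, -1.0, -0.0], [-0.0, 0.0, -1.0]]
wrist_force: [0.5, -0.7, -1.1]
width: 0.0449
```

```bash
cat > v.py <<'E'
from h import *
import sys
# overlay: name, then list of (r,z0,z1) relative to X
def over(name,X,cyls,w=30,s=6.6):
    im=[]
    for p in(cams.grab_frame("side"),cams.grab_frame("top")):
        c=np.array(proj(p,X)).astype(int)
        b=cv2.resize(p["pixels"][c[1]-w:c[1]+w,c[0]-w:c[0]+w,::-1],None,fx=s,fy=s,interpolation=2).copy()
        for r,z0,z1 in cyls:
            for k in cyl(r,z0,z1):
                q=np.array([proj(p,z+X) for z in k]);cv2.polylines(b,[np.round((q-c+w+.5)*s).astype(np.int32)],True,(0,0,255),1)
        im.append(b)
    cv2.imwrite("pics/"+name,np.hstack(im))
E
python3 - <<'E'
from v import *
o=telemetry.observe();e=o["ee_pos"];print(e,o["width"])
over("f.png",np.array([e[0],e[1],e[2]-.1834+.015]),[(.024,-.003,.003),(.0105,.003,.003)])
E
```

```text
[0.55632289 0.20018719 0.31246865] 0.04494526815739966
```

View pics/f.png

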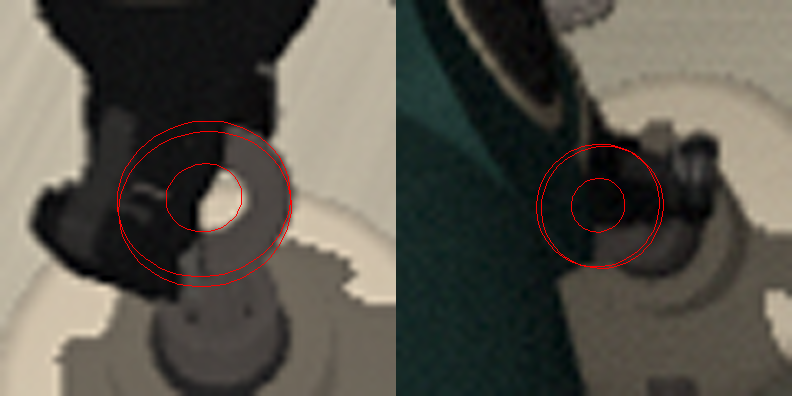

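The washer is in the hand, level and concentric with the TCP. I'll lower it onto the spacer and let go.

Emit:
arm_command(rows=[[[0.01,-0.01,0.5,0,0,0,-1],[0,0,0.5,0,0,0,-1],[0,0,0.5,0,0,0,-1],[0,0,0.25,0,0,0,-1],[0,0,0.08,0,0,0,-1],[0,0,0,0,0,0,-1]]])

```text
t: 15.6
ee_pos: [0.5568, 0.2003, 0.257]
orientation: [[1.0, 0.0, -0.001], [0.0, -1.0, -0.0], [-0.001, 0.0, -1.0]]
wrist_force: [-0.2, -0.1, -0.6]
width: 0.0451
```

Emit:
arm_command(rows=[[[0,0,0.02,0,0,0,0.3],[0,0,0,0,0,0,0.4],[0,0,0,0,0,0,0.4],[0,0,0,0,0,0,0.4],[0,0,-0.3,0,0,0,0.4],[0,0,-0.8,0,0,0,0.4],[0,0,-1,0,0,0,0.4],[0,0,0,0,0,0,0.4]]])

```text
t: 16.4
ee_pos: [0.5577, 0.2007, 0.3242]
orientation: [[1.0, -0.0, 0.005], [-0.0, -1.0, 0.002], [0.005, -0.002, -1.0]]
wrist_force: [1.0, 0.2, 0.0]
width: 0.0597
```

Emit:
arm_command(rows=[[[-0.16,0.89,0,0,0,0,0.4],[-0.17,0.89,0,0,0,0,0.4],[-0.17,0.89,0,0,0,0,0.4],[-0.16,0.89,0,0,0,0,0.4],[-0.17,0.89,0,0,0,0,0.4],[-0.17,0.89,0,0,0,0,0.4],[-0.16,0.89,0,0,0,0,0.4],[-0.17,0.88,0,0,0,0,0.4]]])

```text
t: 17.2
ee_pos: [0.5166, -0.0141, 0.3202]
orientation: [[1.0, 0.0, 0.0], [0.0, -1.0, 0.0], [0.0, -0.0, -1.0]]
wrist_force: [0.0, 0.1, -0.4]
width: 0.0596
```

Run:
```python
from v import *
over("g.png",np.array([.5567,.2007,.087]),[(.024,-.003,.003),(.0105,.003,.003),(.018,-.027,-.003),(.003,.029,.029)])
```

```text
(no output)
```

View pics/g.png

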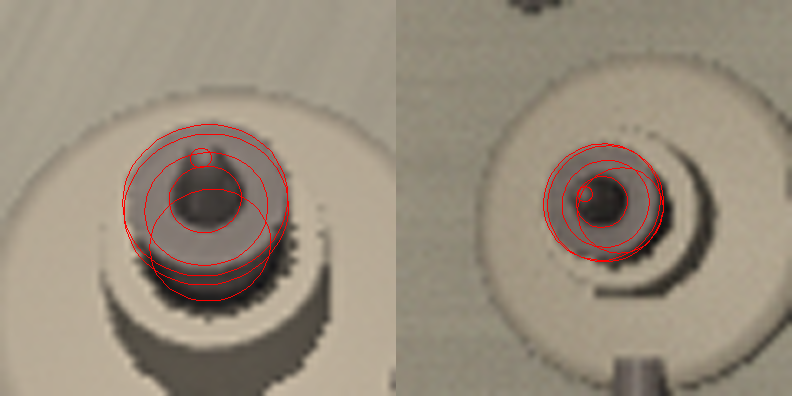

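Washer seated concentric on the spacer. Next, the bushing.

Emit:
arm_command(rows=[[[0.02,-0.02,0.8,0,0,0,0.4],[0,0,0.9,0,0,0,0.4],[0,0,0.9,0,0,0,0.4],[0,0,0.8,0,0,0,0.4],[0,0,0.5,0,0,0,0.4],[0,0,0.33,0,0,0,0.4],[0,0,0,0,0,0,0.4]]])

```text
t: 18.0
ee_pos: [0.5174, -0.012, 0.1921]
orientation: [[1.0, 0.0, -0.001], [0.0, -1.0, 0.0], [-0.001, -0.0, -1.0]]
wrist_force: [0.1, -0.4, 0.9]
width: 0.0598
```

Emit:
arm_command(rows=[[[0,0,0,0,0,0,-1],[0,0,0,0,0,0,-1],[0,0,0,0,0,0,-1],[0,0,0,0,0,0,-1],[0,0,0,0,0,0,-1],[0,0,0,0,0,0,-1],[0,0,0,0,0,0,-1]]], newtons=60)

```text
t: 18.7
ee_pos: [0.5179, -0.0123, 0.194]
orientation: [[1.0, 0.0, 0.001], [0.0, -1.0, 0.0], [0.001, -0.0, -1.0]]
wrist_force: [-3.0, 0.5, 10.3]
width: 0.0251
```

Emit:
arm_command(rows=[[[0,0,-0.4,0,0,0,-1],[0,0,-0.8,0,0,0,-1],[0,0,-0.8,0,0,0,-1],[0.16,-0.88,-0.8,0,0,0,-1],[0.16,-0.89,-0.8,0,0,0,-1],[0.16,-0.89,-0.7,0,0,0,-1],[0.16,-0.89,0,0,0,0,-1],[0.16,-0.89,0,0,0,0,-1]]])

```text
t: 19.5
ee_pos: [0.5416, 0.1219, 0.3239]
orientation: [[1.0, -0.0, 0.002], [-0.0, -1.0, 0.0], [0.002, -0.0, -1.0]]
wrist_force: [-0.4, 0.2, -0.2]
width: 0.0258
```

Emit:
arm_command(rows=[[[0.16,-0.89,0,0,0,0,-1],[0.16,-0.89,0,0,0,0,-1],[0.17,-0.88,0,0,0,0,-1],[0,0,0,0,0,0,-1],[0,0,0,0,0,0,-1],[0,0,0,0,0,0,-1]]])

```text
t: 20.1
ee_pos: [0.5562, 0.1996, 0.3224]
orientation: [[1.0, -0.001, 0.0], [-0.001, -1.0, -0.0], [0.0, 0.0, -1.0]]
wrist_force: [-0.6, -0.2, -1.0]
width: 0.0256
```

Run:
```python
from v import *
o=telemetry.observe();e=o["ee_pos"];print(e,o["width"],o["wrist_force"])
over("i.png",np.array([e[0],e[1],e[2]-.194+.028]),[(.019,-.016,-.010),(.014,.016,.016)])
```

```text
[0.55621343 0.19964444 0.32243463] 0.025601064152050292 [-0.61646569 -0.24038437 -1.00387355]
```

View pics/i.png

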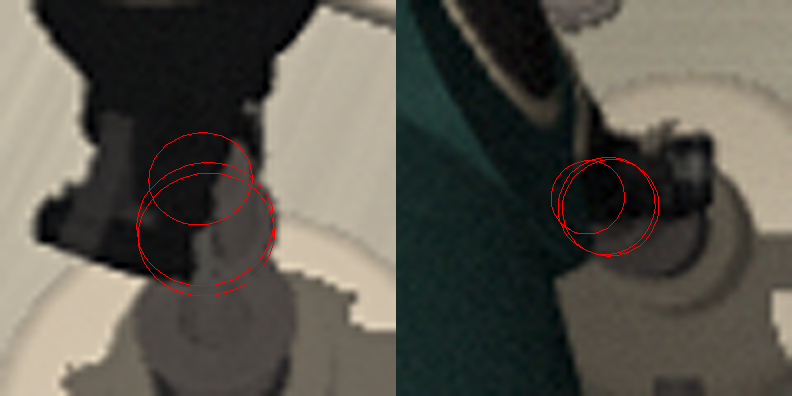

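Emit:
arm_command(rows=[[[0.01,-0.03,0,0,0,0,-1],[0,0,0.35,0,0,0,-1],[0,0,0.3,0,0,0,-1],[0,0,0.15,0,0,0,-1],[0,0,0.15,0,0,0,-1],[0,0,0,0,0,0,-1]]])

```text
t: 20.8
ee_pos: [0.5564, 0.2014, 0.2926]
orientation: [[1.0, 0.0, -0.001], [0.0, -1.0, -0.0], [-0.001, 0.0, -1.0]]
wrist_force: [0.4, -0.3, 0.2]
width: 0.0252
```

Emit:
arm_command(rows=[[[0,0,0.06,0,0,0,-1],[0,0,0.06,0,0,0,-1],[0,0,0,0,0,0,-1]]])

```text
t: 21.1
ee_pos: [0.5565, 0.2015, 0.2897]
orientation: [[1.0, 0.0, -0.0], [0.0, -1.0, 0.0], [-0.0, -0.0, -1.0]]
wrist_force: [0.1, -0.3, -0.1]
width: 0.0254
```

Emit:
arm_command(rows=[[[0,0.015,0.06,0,0,0,-1],[0,0,0.04,0,0,0,-1],[0,0,0,0,0,0,-1]]])

```text
t: 21.4
ee_pos: [0.5565, 0.201, 0.2866]
orientation: [[1.0, -0.0, -0.0], [-0.0, -1.0, -0.0], [-0.0, 0.0, -1.0]]
wrist_force: [0.7, 0.1, -1.6]
width: 0.0256
```

Emit:
arm_command(rows=[[[0,0,0.06,0,0,0,-1],[0,0,0.04,0,0,0,-1],[0,0,0,0,0,0,-1]]])

```text
t: 21.7
ee_pos: [0.5566, 0.201, 0.2837]
orientation: [[1.0, -0.0, 0.0], [-0.0, -1.0, 0.0], [0.0, -0.0, -1.0]]
wrist_force: [1.5, -0.1, -0.4]
width: 0.0252
```

Emit:
arm_command(rows=[[[0,0,0.06,0,0,0,-1],[0,0,0.04,0,0,0,-1],[0,0,0,0,0,0,-1]]])

```text
t: 22.0
ee_pos: [0.5566, 0.2011, 0.2807]
orientation: [[1.0, 0.0, 0.0], [0.0, -1.0, 0.0], [0.0, -0.0, -1.0]]
wrist_force: [2.5, -0.1, 0.0]
width: 0.0252
```

Emit:
arm_command(rows=[[[0,0,0.06,0,0,0,-1],[0,0,0.04,0,0,0,-1],[0,0,0,0,0,0,-1]]])

```text
t: 22.3
ee_pos: [0.5564, 0.2011, 0.2774]
orientation: [[1.0, 0.0, -0.0], [0.0, -1.0, -0.0], [-0.0, 0.0, -1.0]]
wrist_force: [2.1, 0.5, -0.7]
width: 0.0255
```

Emit:
arm_command(rows=[[[0,0,0.06,0,0,0,-1],[0,0,0.04,0,0,0,-1],[0,0,0,0,0,0,-1]]])

```text
t: 22.6
ee_pos: [0.5565, 0.201, 0.2745]
orientation: [[1.0, 0.0, -0.0], [0.0, -1.0, -0.0], [-0.0, 0.0, -1.0]]
wrist_force: [1.7, 0.3, -0.5]
width: 0.0256
```

Emit:
arm_command(rows=[[[0.015,0,0.05,0,0,0,-1],[0,0,0.03,0,0,0,-1],[0,0,0.02,0,0,0,-1]]])

```text
t: 22.9
ee_pos: [0.557, 0.2011, 0.2718]
orientation: [[1.0, 0.0, -0.0], [0.0, -1.0, 0.0], [-0.0, -0.0, -1.0]]
wrist_force: [-0.5, 0.2, 5.3]
width: 0.025
```

Emit:
arm_command(rows=[[[0,0,0.02,0,0,0,-1],[0,0,0.02,0,0,0,-1],[0,0,0.02,0,0,0,-1]]])

```text
t: 23.2
ee_pos: [0.557, 0.2011, 0.2701]
orientation: [[1.0, 0.0, 0.0], [0.0, -1.0, 0.0], [0.0, -0.0, -1.0]]
wrist_force: [-0.8, -0.4, 4.4]
width: 0.0255
```

Emit:
arm_command(rows=[[[0,0,0.02,0,0,0,-1],[0,0,0.02,0,0,0,-1]]])

```text
t: 23.4
ee_pos: [0.557, 0.2011, 0.2689]
orientation: [[1.0, -0.0, 0.0], [-0.0, -1.0, 0.0], [0.0, -0.0, -1.0]]
wrist_force: [-0.7, -1.0, 5.7]
width: 0.0253
```

Emit:
arm_command(rows=[[[0,0,0.02,0,0,0,-1]]])

```text
t: 23.5
ee_pos: [0.557, 0.2011, 0.2683]
orientation: [[1.0, 0.0, 0.0], [0.0, -1.0, 0.0], [0.0, -0.0, -1.0]]
wrist_force: [-0.8, -0.2, 5.6]
width: 0.0259
```

Emit:
arm_command(rows=[[[0,0,0.02,0,0,0,-1]]])

```text
t: 23.6
ee_pos: [0.557, 0.2011, 0.2677]
orientation: [[1.0, 0.0, -0.0], [0.0, -1.0, 0.0], [-0.0, -0.0, -1.0]]
wrist_force: [-0.5, -0.8, 5.3]
width: 0.0256
```

Emit:
arm_command(rows=[[[0,0,0.02,0,0,0,-1]]])

```text
t: 23.7
ee_pos: [0.557, 0.2011, 0.2671]
orientation: [[1.0, 0.0, 0.0], [0.0, -1.0, 0.0], [0.0, -0.0, -1.0]]
wrist_force: [-0.8, -0.0, 5.9]
width: 0.0255
```

Emit:
arm_command(rows=[[[0,0,0.02,0,0,0,-1]]])

```text
t: 23.8
ee_pos: [0.557, 0.2011, 0.2665]
orientation: [[1.0, 0.0, 0.0], [0.0, -1.0, 0.0], [0.0, -0.0, -1.0]]
wrist_force: [-1.0, 0.5, 5.6]
width: 0.0253
```

Emit:
arm_command(rows=[[[0,0,0.02,0,0,0,-1]]])

```text
t: 23.9
ee_pos: [0.557, 0.2011, 0.2659]
orientation: [[1.0, 0.0, 0.0], [0.0, -1.0, 0.0], [0.0, -0.0, -1.0]]
wrist_force: [-0.3, -0.8, 6.1]
width: 0.0252
```

Emit:
arm_command(rows=[[[0,0,0.02,0,0,0,-1]]])

```text
t: 24.0
ee_pos: [0.557, 0.2011, 0.2653]
orientation: [[1.0, 0.0, -0.0], [0.0, -1.0, 0.0], [-0.0, -0.0, -1.0]]
wrist_force: [-0.7, -0.6, 6.5]
width: 0.0256
```

Emit:
arm_command(rows=[[[0,0,0.02,0,0,0,-1]]])

```text
t: 24.1
ee_pos: [0.557, 0.2011, 0.2647]
orientation: [[1.0, -0.0, 0.0], [-0.0, -1.0, 0.0], [0.0, -0.0, -1.0]]
wrist_force: [-1.7, -0.7, 6.3]
width: 0.0253
```

Emit:
arm_command(rows=[[[0,0,0.02,0,0,0,-1]]])

```text
t: 24.2
ee_pos: [0.557, 0.2011, 0.2641]
orientation: [[1.0, 0.0, 0.0], [0.0, -1.0, 0.0], [0.0, -0.0, -1.0]]
wrist_force: [-0.5, -0.4, 4.9]
width: 0.0259
```

Emit:
arm_command(rows=[[[0,0,0.02,0,0,0,-1]]])

```text
t: 24.3
ee_pos: [0.557, 0.2011, 0.2635]
orientation: [[1.0, 0.0, 0.0], [0.0, -1.0, 0.0], [0.0, -0.0, -1.0]]
wrist_force: [-0.2, -0.8, 5.5]
width: 0.0254
```

Emit:
arm_command(rows=[[[0,0,0.02,0,0,0,-1]]])

```text
t: 24.4
ee_pos: [0.5569, 0.2011, 0.2629]
orientation: [[1.0, 0.0, 0.0], [0.0, -1.0, 0.0], [0.0, -0.0, -1.0]]
wrist_force: [-0.2, -0.1, 5.9]
width: 0.0256
```

Emit:
arm_command(rows=[[[0,0,0.02,0,0,0,-1]]])

```text
t: 24.5
ee_pos: [0.557, 0.2011, 0.2623]
orientation: [[1.0, -0.0, 0.0], [-0.0, -1.0, 0.0], [0.0, -0.0, -1.0]]
wrist_force: [-0.4, -0.5, 5.2]
width: 0.0253
```

Emit:
arm_command(rows=[[[0,0,0.02,0,0,0,-1]]])

```text
t: 24.6
ee_pos: [0.557, 0.2011, 0.2618]
orientation: [[1.0, -0.0, 0.0], [-0.0, -1.0, 0.0], [0.0, -0.0, -1.0]]
wrist_force: [-1.1, -0.7, 9.6]
width: 0.0252
```

Emit:
arm_command(rows=[[[0,0,0.02,0,0,0,-1]]])

```text
t: 24.7
ee_pos: [0.5571, 0.2011, 0.2614]
orientation: [[1.0, -0.0, 0.0], [-0.0, -1.0, 0.0], [0.0, -0.0, -1.0]]
wrist_force: [-3.3, -1.8, 15.1]
width: 0.0255
```

Emit:
arm_command(rows=[[[0,0,0.008,0,0,0,-1]]])

```text
t: 24.8
ee_pos: [0.5571, 0.2011, 0.2614]
orientation: [[1.0, -0.0, 0.001], [-0.0, -1.0, 0.0], [0.001, -0.0, -1.0]]
wrist_force: [-3.3, -1.3, 16.2]
width: 0.0254
```

Emit:
arm_command(rows=[[[0,0,0,0,0,0,-1],[0,0,0,0,0,0,-1],[0,0,0,0,0,0,-1],[0,0,0,0,0,0,-1]]])

```text
t: 25.2
ee_pos: [0.557, 0.2011, 0.2614]
orientation: [[1.0, 0.0, 0.0], [0.0, -1.0, 0.0], [0.0, -0.0, -1.0]]
wrist_force: [-2.7, -0.4, 13.6]
width: 0.0254
```

Emit:
arm_command(rows=[[[0,0,0.013,0,0,0,-1],[0,0,0,0,0,0,-1],[0,0,0,0,0,0,-1],[0,0,0,0,0,0,-1]]])

```text
t: 25.6
ee_pos: [0.5571, 0.2011, 0.2611]
orientation: [[1.0, -0.0, 0.001], [-0.0, -1.0, 0.0], [0.001, -0.0, -1.0]]
wrist_force: [-4.1, -1.8, 16.0]
width: 0.0256
```

Emit:
arm_command(rows=[[[0,0,0.008,0,0,0,-1],[0,0,0,0,0,0,-1],[0,0,0,0,0,0,-1],[0,0,0,0,0,0,-1],[0,0,0,0,0,0,-1]]])

```text
t: 26.1
ee_pos: [0.5571, 0.2011, 0.261]
orientation: [[1.0, -0.0, 0.001], [-0.0, -1.0, 0.0], [0.001, -0.0, -1.0]]
wrist_force: [-4.4, -1.9, 16.7]
width: 0.0258
```

Emit:
arm_command(rows=[[[0,0,0,0,0,0,0.2],[0,0,0,0,0,0,0.2],[0,0,0,0,0,0,0.2],[0,0,0,0,0,0,0.2],[0,0,0,0,0,0,0.2]]])

```text
t: 26.6
ee_pos: [0.5569, 0.201, 0.2599]
orientation: [[1.0, 0.0, -0.0], [0.0, -1.0, -0.0], [-0.0, 0.0, -1.0]]
wrist_force: [-0.0, 0.1, -0.1]
width: 0.0514
```

Released with zero residual force. I'll lift straight up, move aside and check.

Emit:
arm_command(rows=[[[0,0,-0.3,0,0,0,0.4],[0,0,-0.6,0,0,0,0.4],[0,0,-1,0,0,0,0.4],[0,0,-1,0,0,0,0.4],[0,0.9,-0.5,0,0,0,0.4],[0,0.9,0,0,0,0,0.4],[0,0.9,0,0,0,0,0.4],[0,0.9,0,0,0,0,0.4]]])

```text
t: 27.4
ee_pos: [0.5568, 0.092, 0.363]
orientation: [[1.0, 0.0, 0.001], [0.0, -1.0, 0.0], [0.001, -0.0, -1.0]]
wrist_force: [-0.3, 0.8, 0.6]
width: 0.0597
```

Emit:
arm_command(rows=[[[0,0.9,0,0,0,0,0.4],[0,0.9,0,0,0,0,0.4],[0,0.9,0,0,0,0,0.4],[0,0,0,0,0,0,0.4],[0,0,0,0,0,0,0.4]]])

```text
t: 27.9
ee_pos: [0.557, 0.0119, 0.3627]
orientation: [[1.0, -0.001, 0.0], [-0.001, -1.0, 0.0], [0.0, -0.0, -1.0]]
wrist_force: [-0.1, 0.6, 0.0]
width: 0.06
```

Run:
```python
from v import *
print(telemetry.observe()["wrist_force"])
d=.2610-.194+.012-.090
print("sink",d)
over("j.png",np.array([.5567,.2007,.106+d]),[(.019,-.016,-.010),(.014,.016,.016),(.024,-.022,-.016)],w=25,s=8)
```

```text
[-0.06201426  0.56868304  0.04159406]
sink -0.010999999999999996
```

View pics/j.png

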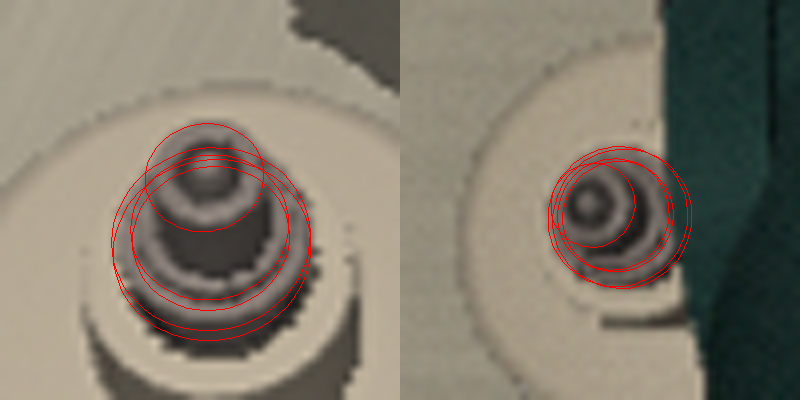

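```bash
python3 -c "
from rig import workorder,telemetry
print(workorder.sign_off(),telemetry.observe()['t'])"
```

```text
the job is handed in; nothing more can be done
the job is handed in; nothing more can be done
```

The spacer, the middle-sized washer and the bushing (flange down) are on the spindle in that order, and the stack is pressed down and left down. The job is handed in at about 28 s of the 72 s allowed. No verdict is reported, so what follows is from my own checks.

- **Placement:** I let go of each part before fetching the next. Overlays from both cameras showed each one centred on the spindle to about a pixel (about 2–3 mm).
- **Pressing:** The push held at about 5.5 N, then rose steeply after about 11 mm of sink, to 15 N. I held it at 16–17 N at the hand and never saw more than 16.7 N. After release the hand read about 0 N.
- **Final check:** The last pictures show the bushing where an 11 mm sink puts it, with its centre at about 95 mm (limit 104.2 mm). The robot is clear of the stack. The side view of the washer under the flange was a bit indistinct, but I saw no gap.
- **Disagreements:** Camera-measured heights came out 2–6 mm higher than the text's figures, so I used the text's heights and felt for contact instead. I also pressed the board once with about 25 N while feeling for the washer height, which is under the 40 N limit. I did not re-measure the ramekin, spoon and oil bottle at the end; no move went near them.

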